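# Clamp a conical flask on the orbital shaker

## Task

Stand the 250 mL conical flask upright on the shaker platform, between the two rubber posts and the opened clamp jaw, setting it down gently. Then turn the cam knob clockwise until the jaw's sprung roller drops into the notch of the cam and the jaw grips the foot of the flask; stop as soon as you feel it drop in and do not force the knob on against its stop. Let go, and leave the other glassware on the bench where it is.

Things in the scene. Friction and masses are not known exactly. Their poses are not given: they have to be found in the camera images.
- shaker: orbital shaker, 240 x 300 mm white housing with a 250 x 320 mm flat aluminium platform, its top 92 mm above the bench; fixed, switched off. Origin: middle of its underside, on the bench; z up; its y axis runs along the clamp: the two posts (-y), the flask's seat, the jaw, the knob, the roller (+y)
- clamp_seat (a point): point on the platform's top where the middle of the flask's foot belongs, touching both posts; 75 mm to the shaker's -y from its middle. The posts are upright rubber sleeves, 18 mm across, 28 mm tall, 64 mm apart, each 50 mm from this point on its -y side. With the jaw open the flask has 8 mm of room towards +y
- clamp_jaw: sprung jaw: a rubber-faced pad 60 mm wide, 26 mm tall, on bars that run under the cam to the roller. Origin: foot of the middle of the pad's face, on the platform; axes as the shaker's. It slides along the shaker's y and is 26 mm to the -y of the shaker's middle while the cam holds it open, 34 to 36 mm when it grips the flask, 41 mm if it closed on nothing. A spring of 10 to 13 N pushes it to -y
- knob_top (a point): middle of the top of the cam knob, on its upright axis, 158 mm above the bench, 65 mm to the shaker's +y from its middle. Round ribbed black rubber knob, 50 mm across, 120 to 158 mm above the bench, alike all round: grip it at any yaw. It turns easily (about 0.1 N m) and stays where it is left. Right below it is the steel cam, 68 mm across, 102 to 114 mm above the bench
- roller_top (a point): top of the jaw's roller (12 mm across, 118 mm above the bench), sprung onto the cam's +y rim. Knob turned clockwise from above: after 0.7 to 2 rad, not to be seen on the knob, the roller starts to sink into the notch, 8 to 9 mm to -y in the next 0.4 rad, pulling the knob on by up to 0.6 N m; the pull fades, about 0.1 rad of slack follows, then a hard stop on the cam meets it 31 mm from the axis
- flask: 250 mL conical flask of clear glass, 145 mm tall, 0.11 to 0.2 kg. Origin: middle of its underside; z up along it. Foot 82 mm across (upright for the lowest 10 mm), cone up to a straight neck 34 mm across from 100 to 139 mm, rim 38 mm across
- reagent_bottle: capped amber bottle 68 mm across and 150 mm tall, to be left alone; origin in the middle of its underside
- beaker: clear beaker 70 mm across and 95 mm tall, to be left alone; origin in the middle of its underside
- stopper: cork stopper 36 mm across and 36 mm tall, to be left alone; origin in the middle of its underside
There are look-alikes about, which are no part of the job. What is shaped like the flask but green or purple is not meant.

How it is judged:
By the outcome, as a careful person would: the job done as asked, in the order asked, and still so for the second after the job is handed in, with the robot touching nothing.
It also fails if it takes over 72 s, if anything falls off the work surface, if the arm or the gripper's body presses on something with over 40 N, if the wrist force passes 120 N, or if a joint passes its speed limit or range.

## Robot

A 6-joint arm with a two-finger parallel gripper is mounted at the origin on the work surface. World frame = base frame: x ahead of the robot, y to its left, z up, the work surface at z = 0. Lengths are in m, angles in degrees, forces in N, time in s.
With the tool pointing down it reaches from about 0.4 to 0.825 m from the base axis. Payload 7 kg.
Tool frame: the origin (TCP) lies on the centre line of the jaws, within the pads' length; the fingertips stand 22 mm ahead of it and the grasp point (between the pads) lies 3 mm ahead of it; z points along the fingers, y is the line along which they close (so a half turn about z gives the same grasp; the last joint's range is limited). The gripper opens to 88 mm and grips with 3 to 60 N. Pads are 19 mm wide; open, the fingers measure 130 mm over their backs; the gripper's body (78 mm by 193 mm) begins 47 mm behind the grasp point.
Start: joints at [89.846, 20.546, 0.682, 0, -70.136, -16.507], TCP at [0.194, 0.647, 0.21] pointing down, gripper open.
Joint ranges: [-176.03, 176.03], [-82.01, 121.73], [-58.28, 71.71], [-173.87, 95.51], [-174.79, -0.11], [-173.66, 173.66]. Speed limits (degrees/s): [136.94, 136.94, 172.46, 180, 180, 180].

## Interface

Orientations are given as [roll, pitch, yaw] about the fixed x, y, z axes, in that order (R = Rz(yaw) Ry(pitch) Rx(roll)).
In Python, from plant import get_state, cams, r gives the robot as it stands.
- The arm moves only by the tool apply_moves, never from a script. Its argument "targets" is a list of rows, each an object with "dp": the shift along the world's x, y, z in m, a list of three; "yaw": the turn about the world's z in degrees. In form: [{"dp": [x, y, z], "yaw": yaw}, ...]. A call has 1 to 20 rows; each row is the pose to reach, as a shift and turn from the pose commanded when the call began; what a row does not reach only later rows make up. A row lasts 1/12 s, in which the tool goes at most 41.7 mm and 7.16 degrees, less where a joint would pass 70% of its speed; a pose out of reach is approached as far as the arm can. A call with a gripper value outside its range is refused whole. "grip" is the gripper command: -1 is fully open, 1 is shut, values between are in proportion, set as the call begins (left out, the last holds). The fingers move at their own pace and stop on an object; "squeeze" is the grip in N (left out, the last holds). Time passes only in rows, so rows that repeat a pose let the fingers close. It gives the time, the measured TCP pose, the force, the opening and the grip force at its end, in the units of the state.
- get_state(): the state, without advancing time (a new reading comes with each control period).
- cams.capture(name): name is "scene" or "top"; returns a dict with "image" (384x512x3 uint8, red, green, blue), "range_z" (384x512 float32, m along the optical axis (not along the pixel's ray), 0 where there is no reading), "fx", "fy", "cx", "cy" (pixels), "k1" (the pictures are not rectified: a ray, as slopes to the right and down, at radius r is drawn at 1 + k1 r^2 times it, then the intrinsics apply), "R" (3x3) and "t" (3): a world point X has camera coordinates R X + t. Camera axes: x right, y down, z forward; pixel columns grow to the right and rows downward; lengths in m; the calibration is good to about 2 mm. A picture is of the moment at which its call begins.
- r.close_job(): hands the job in; it is judged then, once.
The state is a dict: "time_s": time; "joints": joint angles; "qd": joint speeds; "joint_torque": joint torques, N m; "tcp_pos": TCP position; "eef_rot": TCP orientation; "contact_force": force on the tool from outside, world axes, zero at the start; "moment": the same for the moment, N m; "gripper_width": finger opening in m; "gripper_force": force on a finger pad.
Only numpy, scipy, OpenCV 4.12 (cv2) and the standard library are available. Lean on these libraries where they do the work, as an engineer would, in place of code of your own. Each camera call takes 0.05 s, during which the arm holds its last target. There are 200 camera calls.

## Working session

There is one attempt and no reset: what is moved stays moved. The work goes in short steps, Python scripts to look and compute and a tool call to move; the robot and the scene stay as the last step left them, time stands still between calls to the robot, and variables do not carry over. Pictures are saved under pics/ and viewed, at most 10 in all, crops included, and the job is handed in when it is done.

Besides the shell and the picture viewer there is one more tool, called by a JSON object that holds its "name" and its "arguments", one argument or row to a line. apply_moves: Moves the arm, as the interface text tells. Its arguments: {"type":"object","properties":{"targets":{"type":"array","items":{"type":"object","properties":{"dp":{"type":"array","items":{"type":"number"}},"yaw":{"type":"number"}}}},"grip":{"type":"number"},"squeeze":{"type":"number"}},"required":["targets"]}

```bash
mkdir -p pics
cat > h.py <<'E'
import numpy as np, cv2
from plant import get_state, cams, r
def cap(n,f=None):
    c=cams.capture(n)
    if f: cv2.imwrite('pics/'+f,c['image'][:,:,::-1])
    return c
def ray(c,u,v):
    K=np.array([[c['fx'],0,c['cx']],[0,c['fy'],c['cy']],[0,0,1]])
    x,y=(u-c['cx'])/c['fx'],(v-c['cy'])/c['fy']; a,b=x,y
    for _ in range(20):
        s=1+c['k1']*(a*a+b*b); a,b=x/s,y/s
    R=np.array(c['R']);t=np.array(c['t'])
    return -R.T@t, R.T@np.array([a,b,1.])
def plane(c,u,v,z):
    o,d=ray(c,u,v); return o+d*(z-o[2])/d[2]
def depth(c,u,v):
    o,d=ray(c,u,v); return o+d*c['range_z'][int(v),int(u)]
def proj(c,X):
    p=np.array(c['R'])@np.array(X)+np.array(c['t']); a,b=p[:2]/p[2]; s=1+c['k1']*(a*a+b*b)
    return c['fx']*a*s+c['cx'],c['fy']*b*s+c['cy']
E
python3 - <<'E'
from h import *
for n in('top','scene'):
    c=cap(n,n+'0.png'); o,d=ray(c,256,192); print(n,o.round(3),d.round(3),c['fx'],c['k1'])
print(get_state())
E
```

```text
top [0.37  0.021 1.064] [ 0.115 -0.009 -0.993] 368.26677148262917 -0.05797072139289787
scene [ 0.979 -0.533  0.652] [-0.551  0.587 -0.593] 349.0370810287607 -0.0015014889676155654
{'time_s': 0.1, 'joints': array([ 8.98434631e+01,  2.05873692e+01,  6.39417207e-01, -1.92105198e-02,
       -7.01368781e+01, -1.65072965e+01]), 'qd': array([ 0.02523497, -0.04664217,  0.09268921, -0.11867573, -0.00766089,
       -0.04294268]), 'joint_torque': array([-2.35984517e-03, -5.84164023e+01,  2.93752956e+01,  7.01557964e+00,
        1.02195988e-02, -5.52056918e-05]), 'tcp_pos': array([0.19344176, 0.64619698, 0.20921433]), 'eef_rot': array([ 1.79913534e+02, -6.79002975e-03, -1.66703688e+01]), 'contact_force': array([ 0.0346647 , -0.11518383, -0.3406807 ]), 'moment': array([-0.06979548,  0.01236063, -0.01583661]), 'gripper_force': 0.0, 'gripper_width': 0.0875453619407163}
```

View pics/top0.png

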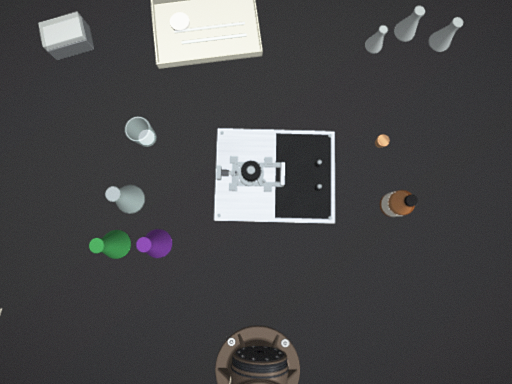

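View pics/scene0.png

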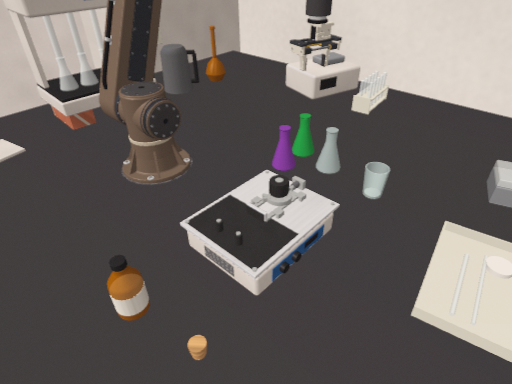

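The top view shows the shaker around (275,175) with its posts at (320,162) and (320,187), the knob at (250,171) and the roller at (222,173). The clear flask's foot is at (130,200) and its rim at (112,194). The green and purple look-alikes and the beaker are nearby. The scene view shows the same flask at (329,150).

Run:
```python
from h import *
c=cap('top'); s=cap('scene')
a=cv2.resize(c['image'][110:270,80:350],None,fx=2.9,fy=2.9,interpolation=cv2.INTER_CUBIC)
cv2.imwrite('pics/topc.png',a[:,:,::-1])
b=cv2.resize(s['image'][100:290,180:400],None,fx=3.1,fy=3.1,interpolation=cv2.INTER_CUBIC)
cv2.imwrite('pics/scc.png',b[:,:,::-1])
# platform: depth-based mask
Z=c['range_z']; P=np.zeros(Z.shape+(3,))
for v in range(110,270):
    for u in range(80,350): P[v,u]=depth(c,u,v)
m=((P[...,2]>.08)&(P[...,2]<.104)&(P[...,1]<.2)).astype(np.uint8)
m=cv2.morphologyEx(m,cv2.MORPH_OPEN,np.ones((5,5)))
k=max(cv2.findContours(m,0,2)[0],key=cv2.contourArea)
q=cv2.boxPoints(cv2.minAreaRect(k)); w=np.array([plane(c,*p,.092) for p in q])
print(q,w.round(4),w.mean(0).round(4)); e=np.roll(w,-1,0)-w; print(np.linalg.norm(e,axis=1),np.degrees(np.arctan2(e[:,1],e[:,0])))
# knob by depth
for nm,lo,hi,ur in(('knob',.15,.17,(215,350)),('flask',.12,.16,(80,135)),):
    mm=(P[...,2]>lo)&(P[...,2]<hi); mm[:,:ur[0]]=0; mm[:,ur[1]:]=0; mm[225:]=0
    v,u=np.nonzero(mm); print(nm,len(u),u.mean() if len(u) else 0,v.mean() if len(u) else 0,np.median(P[mm],0).round(4) if len(u) else 0)
```

```text
[[213.78824 220.52863]
 [215.8356  128.39633]
 [335.95407 131.06564]
 [333.9067  223.19794]] [[ 0.4046  0.1217  0.092 ]
 [ 0.6544  0.1253  0.092 ]
 [ 0.655  -0.2021  0.092 ]
 [ 0.4047 -0.195   0.092 ]] [ 0.5297 -0.0375  0.092 ]
[0.24984628 0.32746168 0.25040607 0.31666667] [  0.8321065  -89.89967739 178.36008483  90.01624681]
knob 317 250.66876971608832 170.26182965299685 [0.5299 0.027  0.157 ]
flask 194 113.44845360824742 193.8659793814433 [0.4632 0.3733 0.1437]
```

View pics/topc.png

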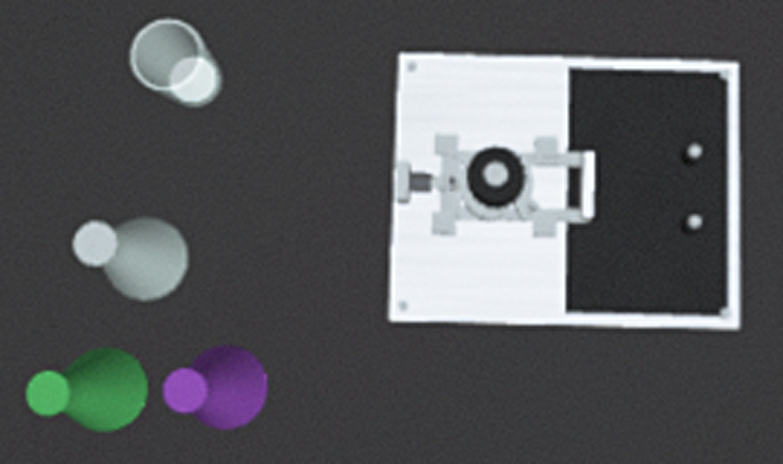

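View pics/scc.png

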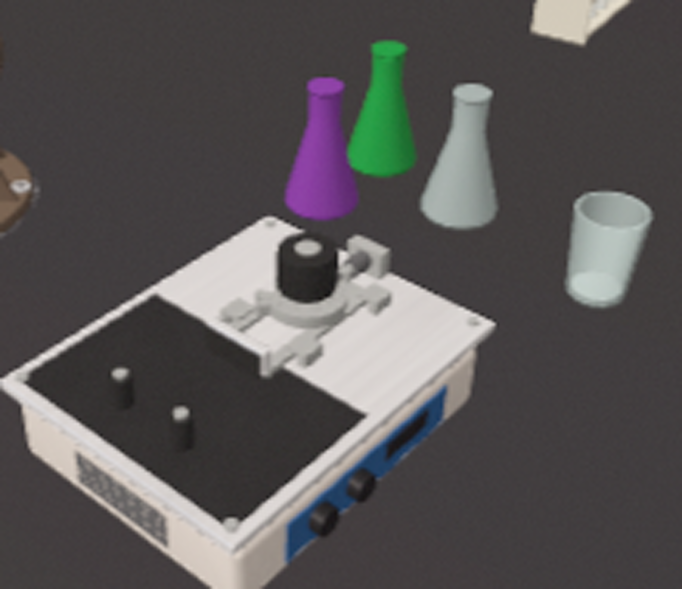

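Run:
```python
from h import *
c=cap('top'); s=cap('scene')
T=lambda x,y,z:plane(c,80+x/2.9,110+y/2.9,z)
S=lambda x,y,z:plane(s,180+x/3.1,100+y/3.1,z)
p1,p2=T(694,151,.12),T(694,221,.12); k=T(495,175,.158)
q1,q2=S(181,413,.12),S(121,374,.12); kk=S(307,248,.158)
for n,a,b,d in(('top',p1,p2,k),('scene',q1,q2,kk)):
    print(n,a.round(4),b.round(4),np.linalg.norm(a-b).round(4),'knob',d.round(4)); m=(a+b)/2; v=d-m; v[2]=0;print('mid',m.round(4),'L',np.linalg.norm(v).round(4),'exp .1784','yaw',np.degrees(np.arctan2(-v[0],v[1])))
    e=a-b; print('yaw posts',np.degrees(np.arctan2(e[1],e[0])))
    u=v/np.linalg.norm(v); print('seat',(d-u*.14).round(4),(m+u*.03842).round(4))
print('flask rim',T(95,244,.145),S(472,94,.145),'foot',T(146,258,.005))
print('foot bottom scene', [S(x,y,.0)for x,y in((422,208),(497,210),(459,224))])
print('green,purple rims',T(48,393,.145),T(185,390,.145),'beaker',T(167,53,.095))
```

```text
top [ 0.5621 -0.1512  0.12  ] [ 0.4984 -0.1511  0.12  ] 0.0636 knob [0.5292 0.0273 0.158 ]
mid [ 0.5303 -0.1512  0.12  ] L 0.1785 exp .1784 yaw 0.33674762436813777
yaw posts -0.06265495000047251
seat [ 0.53   -0.1127  0.158 ] [ 0.53   -0.1127  0.12  ]
scene [ 0.5593 -0.1462  0.12  ] [ 0.4959 -0.1461  0.12  ] 0.0635 knob [0.5285 0.0309 0.158 ]
mid [ 0.5276 -0.1461  0.12  ] L 0.177 exp .1784 yaw -0.28559286274591805
yaw posts -0.1099972110898475
seat [ 0.5278 -0.1091  0.158 ] [ 0.5278 -0.1077  0.12  ]
flask rim [0.46269654 0.37476953 0.145     ] [0.46505141 0.37519265 0.145     ] foot [0.46396043 0.3758171  0.005     ]
foot bottom scene [array([0.43049542, 0.35748696, 0.        ]), array([0.49542333, 0.40904452, 0.        ]), array([0.47953429, 0.3570805 , 0.        ])]
green,purple rims [0.33301197 0.40713854 0.145     ] [0.33909394 0.28812875 0.145     ] beaker [0.64973959 0.3388788  0.095     ]
```

{"name": "apply_moves", "arguments": {
  "targets": [
    {"dp": [0.03,-0.03,0],"yaw": 3},
    {"dp": [0.06,-0.06,0],"yaw": 6},
    {"dp": [0.09,-0.09,0],"yaw": 9},
    {"dp": [0.115,-0.115,0],"yaw": 12},
    {"dp": [0.14,-0.14,0],"yaw": 15},
    {"dp": [0.165,-0.165,0],"yaw": 16.7},
    {"dp": [0.19,-0.19,0],"yaw": 16.7},
    {"dp": [0.215,-0.215,0],"yaw": 16.7},
    {"dp": [0.235,-0.235,0],"yaw": 16.7},
    {"dp": [0.25,-0.25,0],"yaw": 16.7},
    {"dp": [0.26,-0.262,0],"yaw": 16.7},
    {"dp": [0.267,-0.27,0],"yaw": 16.7},
    {"dp": [0.27,-0.272,0],"yaw": 16.7},
    {"dp": [0.27,-0.272,0],"yaw": 16.7},
    {"dp": [0.27,-0.272,0],"yaw": 16.7},
    {"dp": [0.27,-0.272,0],"yaw": 16.7}
  ],
  "grip": -1
}}

```text
time_s: 1.63
tcp_pos: [0.4631, 0.3754, 0.21]
eef_rot: [-180.0, 0.0, 0.1]
contact_force: [-0.3, -1.4, -0.1]
gripper_width: 0.0878
gripper_force: 0.0
```

{"name": "apply_moves", "arguments": {
  "targets": [
    {"dp": [0,0,-0.01],"yaw": 0},
    {"dp": [0,0,-0.025],"yaw": 0},
    {"dp": [0,0,-0.04],"yaw": 0},
    {"dp": [0,0,-0.055],"yaw": 0},
    {"dp": [0,0,-0.068],"yaw": 0},
    {"dp": [0,0,-0.078],"yaw": 0},
    {"dp": [0,0,-0.083],"yaw": 0},
    {"dp": [0,0,-0.085],"yaw": 0},
    {"dp": [0,0,-0.085],"yaw": 0},
    {"dp": [0,0,-0.085],"yaw": 0}
  ]
}}

```text
time_s: 2.47
tcp_pos: [0.4638, 0.3751, 0.1256]
eef_rot: [-180.0, -0.0, 0.1]
contact_force: [-0.3, 0.1, 0.0]
gripper_width: 0.0874
gripper_force: 0.0
```

{"name": "apply_moves", "arguments": {
  "targets": [
    {"dp": [0,0,0],"yaw": 0},
    {"dp": [0,0,0],"yaw": 0},
    {"dp": [0,0,0],"yaw": 0},
    {"dp": [0,0,0],"yaw": 0},
    {"dp": [0,0,0],"yaw": 0},
    {"dp": [0,0,0],"yaw": 0},
    {"dp": [0,0,0],"yaw": 0},
    {"dp": [0,0,0],"yaw": 0},
    {"dp": [0,0,0],"yaw": 0},
    {"dp": [0,0,0],"yaw": 0},
    {"dp": [0,0,0],"yaw": 0},
    {"dp": [0,0,0],"yaw": 0}
  ],
  "grip": 1,
  "squeeze": 15
}}

```text
time_s: 3.47
tcp_pos: [0.4636, 0.3748, 0.1252]
eef_rot: [-180.0, -0.0, 0.0]
contact_force: [0.2, -0.2, 1.1]
gripper_width: 0.0364
gripper_force: 15.0
```

{"name": "apply_moves", "arguments": {
  "targets": [
    {"dp": [0,0,0],"yaw": 0},
    {"dp": [0,0,0],"yaw": 0},
    {"dp": [0,0,-0.001],"yaw": 0},
    {"dp": [0,0,-0.003],"yaw": 0},
    {"dp": [0,0,-0.003],"yaw": 0},
    {"dp": [0,0,-0.003],"yaw": 0}
  ],
  "grip": -0.2
}}

```text
time_s: 3.97
tcp_pos: [0.4634, 0.3744, 0.1217]
eef_rot: [180.0, 0.0, 0.0]
contact_force: [0.4, -0.0, -0.3]
gripper_width: 0.0526
gripper_force: 0.0
```

{"name": "apply_moves", "arguments": {
  "targets": [
    {"dp": [0,0,0],"yaw": 0},
    {"dp": [0,0,0],"yaw": 0},
    {"dp": [0,0,0],"yaw": 0},
    {"dp": [0,0,0],"yaw": 0},
    {"dp": [0,0,0],"yaw": 0},
    {"dp": [0,0,0],"yaw": 0},
    {"dp": [0,0,0],"yaw": 0},
    {"dp": [0,0,0],"yaw": 0}
  ],
  "grip": 1,
  "squeeze": 15
}}

```text
time_s: 4.63
tcp_pos: [0.4636, 0.3748, 0.1222]
eef_rot: [-180.0, -0.0, 0.0]
contact_force: [0.3, 0.3, 0.9]
gripper_width: 0.0364
gripper_force: 15.0
```

{"name": "apply_moves", "arguments": {
  "targets": [
    {"dp": [0,0,0.002],"yaw": 0},
    {"dp": [0,0,0.006],"yaw": 0},
    {"dp": [0,0,0.014],"yaw": 0},
    {"dp": [0,0,0.026],"yaw": 0},
    {"dp": [0,0,0.04],"yaw": 0},
    {"dp": [0,0,0.055],"yaw": 0},
    {"dp": [0,0,0.07],"yaw": 0},
    {"dp": [0,0,0.085],"yaw": 0},
    {"dp": [0,0,0.1],"yaw": 0},
    {"dp": [0,0,0.115],"yaw": 0},
    {"dp": [0,0,0.13],"yaw": 0},
    {"dp": [0,0,0.145],"yaw": 0},
    {"dp": [0,0,0.16],"yaw": 0},
    {"dp": [0,0,0.174],"yaw": 0},
    {"dp": [0,0,0.185],"yaw": 0},
    {"dp": [0,0,0.192],"yaw": 0},
    {"dp": [0,0,0.195],"yaw": 0},
    {"dp": [0,0,0.195],"yaw": 0},
    {"dp": [0,0,0.195],"yaw": 0}
  ]
}}

```text
time_s: 6.22
tcp_pos: [0.4633, 0.3745, 0.3164]
eef_rot: [180.0, 0.0, 0.0]
contact_force: [0.3, -0.2, -1.6]
gripper_width: 0.0364
gripper_force: 15.0
```

{"name": "apply_moves", "arguments": {
  "targets": [
    {"dp": [0.001,-0.005,0],"yaw": 0},
    {"dp": [0.003,-0.018,0],"yaw": 0},
    {"dp": [0.006,-0.038,0],"yaw": 0},
    {"dp": [0.009,-0.065,0],"yaw": 0},
    {"dp": [0.013,-0.095,0],"yaw": 0},
    {"dp": [0.017,-0.127,0],"yaw": 0},
    {"dp": [0.022,-0.16,0],"yaw": 0},
    {"dp": [0.026,-0.193,0],"yaw": 0},
    {"dp": [0.031,-0.226,0],"yaw": 0},
    {"dp": [0.035,-0.259,0],"yaw": 0},
    {"dp": [0.04,-0.292,0],"yaw": 0},
    {"dp": [0.044,-0.325,0],"yaw": 0},
    {"dp": [0.049,-0.358,0],"yaw": 0},
    {"dp": [0.053,-0.39,0],"yaw": 0},
    {"dp": [0.057,-0.42,0],"yaw": 0},
    {"dp": [0.061,-0.446,0],"yaw": 0},
    {"dp": [0.063,-0.466,0],"yaw": 0},
    {"dp": [0.065,-0.478,0],"yaw": 0},
    {"dp": [0.0655,-0.482,0],"yaw": 0},
    {"dp": [0.0655,-0.482,0],"yaw": 0}
  ]
}}

```text
time_s: 7.88
tcp_pos: [0.5283, -0.1088, 0.3169]
eef_rot: [180.0, 0.0, -0.1]
contact_force: [-0.6, 0.5, -1.2]
gripper_width: 0.036
gripper_force: 15.0
```

{"name": "apply_moves", "arguments": {
  "targets": [
    {"dp": [0,0,-0.004],"yaw": 0},
    {"dp": [0,0,-0.012],"yaw": 0},
    {"dp": [0,0,-0.022],"yaw": 0},
    {"dp": [0,0,-0.032],"yaw": 0},
    {"dp": [0,0,-0.042],"yaw": 0},
    {"dp": [0,0,-0.05],"yaw": 0},
    {"dp": [0,0,-0.056],"yaw": 0},
    {"dp": [0,0,-0.06],"yaw": 0},
    {"dp": [0,0,-0.06],"yaw": 0},
    {"dp": [0,0,-0.06],"yaw": 0},
    {"dp": [0,0,-0.06],"yaw": 0},
    {"dp": [0,0,-0.06],"yaw": 0}
  ]
}}

```text
time_s: 8.88
tcp_pos: [0.5294, -0.1074, 0.2576]
eef_rot: [180.0, -0.1, 0.0]
contact_force: [0.2, -0.4, -2.1]
gripper_width: 0.0364
gripper_force: 15.0
```

Run:
```python
from h import *
print(get_state()['joints'],get_state()['tcp_pos'])
c=cap('top'); s=cap('scene')
a=cv2.resize(c['image'][120:240,200:350],None,fx=2.6,fy=2.6,interpolation=3)
b=cv2.resize(s['image'][120:300,170:350],None,fx=2.17,fy=2.17,interpolation=3)
h=max(a.shape[0],b.shape[0]); o=np.zeros((h,a.shape[1]+b.shape[1],3),np.uint8); o[:a.shape[0],:a.shape[1]]=a;o[:b.shape[0],a.shape[1]:]=b
print(a.shape,b.shape);cv2.imwrite('pics/hov.png',o[:,:,::-1])
```

```text
[ 9.33499705e+00  6.12276018e+00 -1.20850500e+01  1.06102172e-02
 -7.17393194e+01  8.06982158e+01] [ 0.52936417 -0.10742569  0.25760268]
(312, 390, 3) (391, 391, 3)
```

View pics/hov.png

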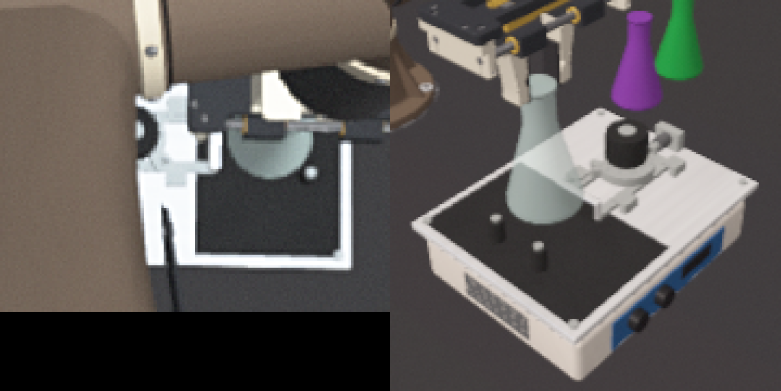

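The flask hangs upright above the seat. In the scene half, its foot spans (506–583, about 206), with posts at (497,217) and (539,245) and the pad at (612,205). I'll check the foot's offset from the posts in that same camera.

Run:
```python
from h import *
s=cap('scene'); im=s['image'].astype(int)
z0=.2576-.1222
C=np.array([.5294,-.1074])
# predicted silhouette extents of the foot disc for this centre
def ext(C):
    t=np.linspace(0,2*np.pi,120); p=np.array([proj(s,[C[0]+.041*np.cos(a),C[1]+.041*np.sin(a),z]) for z in(z0,z0+.01) for a in t]); return p[:,0].min(),p[:,0].max(),p[:,1].max()
print('pred',np.round(ext(C),1))
u0,u1=[170+(x-390)/2.17 for x in(506,583)]; print('seen',u0,u1,120+222/2.17)
# finer edges from row profile
g=cv2.cvtColor(s['image'],cv2.COLOR_RGB2GRAY)
for v in(213,215,217): print(v,g[v,216:228],g[v,252:268])
print('col',g[212:230,240])
for d in((.005,0),(0,.005)): print(d,np.round(ext(C+np.array(d)),1))
# posts
for P in([.5612,-.1487,.12],[.4972,-.1487,.12]): print('post pred',np.round(proj(s,P),1))
print('post seen',[(180+x/3.1,100+y/3.1) for x,y in((181,413),(121,374))])
```

```text
pred [222.7 258.6 225.6]
seen 223.4562211981567 258.9400921658986 222.30414746543778
213 [ 52  53  52  52  52  50  50  88 146 170 170 171] [124 122 122 121 120 116  94  62  81 121 171 211 222 211 185 192]
215 [ 52  53  52  52  50  52  52  53  98 151 171 171] [126 122 122 121 118  96  58  43  47  47  47  79 151 161 145 168]
217 [ 51  53  52  52  52  52  51  51  52  97 147 167] [128 125 119 102  71  48  46  45  45  45  46  71 146 160 148 168]
col [154 155 153 155 155 154 154 154 156 151 150  79  50  51  48  48  50  49]
(0.005, 0) [224.2 260.2 226.7]
(0, 0.005) [224.3 260.  224.5]
post pred [238.2 234.2]
post pred [218.6 221.5]
post seen [(238.38709677419354, 233.2258064516129), (219.03225806451613, 220.64516129032256)]
```

Run:
```python
from h import *
s=cap('scene'); g=cv2.imread('pics/scene0.png',0)
t=np.linspace(0,2*np.pi,120)
p=np.array([proj(s,[.4636+.041*np.cos(a),.3749+.041*np.sin(a),z]) for z in(0,.01) for a in t]); print(p[:,0].min(),p[:,0].max(),p[:,1].max())
print(g[160:178,328]); 
for v in(165,167): print(g[v,312:322],g[v,334:346])
print(p[p[:,1].argmax()])
```

```text
314.9989575800163 339.50063099156966 175.04969585264698
[165 165 164 163 164 163 163 163 163 163 163 164 158 121  72  63  63  63]
[ 63  63  63  92 146 169 172 174 175 175] [144 138 133 131 128 111  78  63  62  62  62  62]
[ 62  62  62  89 147 171 173 175 176 174] [143 139 134 130 127 118  90  63  61  64  63  62]
[328.79606877 175.04969585]
```

{"name": "apply_moves", "arguments": {
  "targets": [
    {"dp": [0,0,-0.004],"yaw": 0},
    {"dp": [0,0,-0.01],"yaw": 0},
    {"dp": [0,0,-0.017],"yaw": 0},
    {"dp": [0,0,-0.024],"yaw": 0},
    {"dp": [0,0,-0.03],"yaw": 0},
    {"dp": [0,0,-0.034],"yaw": 0},
    {"dp": [0,0,-0.037],"yaw": 0},
    {"dp": [0,0,-0.039],"yaw": 0},
    {"dp": [0,0,-0.04],"yaw": 0},
    {"dp": [0,0,-0.04],"yaw": 0},
    {"dp": [0,0,-0.04],"yaw": 0}
  ]
}}

```text
time_s: 10.0
tcp_pos: [0.5292, -0.1074, 0.2173]
eef_rot: [180.0, -0.0, 0.0]
contact_force: [1.0, 0.9, -2.3]
gripper_width: 0.0361
gripper_force: 15.0
```

{"name": "apply_moves", "arguments": {
  "targets": [
    {"dp": [0,0,-0.0005],"yaw": 0},
    {"dp": [0,0,-0.001],"yaw": 0},
    {"dp": [0,0,-0.0015],"yaw": 0},
    {"dp": [0,0,-0.002],"yaw": 0},
    {"dp": [0,0,-0.002],"yaw": 0},
    {"dp": [0,0,-0.002],"yaw": 0}
  ]
}}

```text
time_s: 10.5
tcp_pos: [0.529, -0.1074, 0.2151]
eef_rot: [-180.0, -0.0, 0.0]
contact_force: [-0.8, -0.6, -0.9]
gripper_width: 0.0361
gripper_force: 15.0
```

{"name": "apply_moves", "arguments": {
  "targets": [
    {"dp": [0,0,-0.0003],"yaw": 0},
    {"dp": [0,0,-0.0006],"yaw": 0},
    {"dp": [0,0,-0.001],"yaw": 0},
    {"dp": [0,0,-0.001],"yaw": 0},
    {"dp": [0,0,-0.001],"yaw": 0},
    {"dp": [0,0,-0.001],"yaw": 0}
  ]
}}

```text
time_s: 11.0
tcp_pos: [0.5291, -0.1074, 0.2142]
eef_rot: [180.0, -0.0, 0.0]
contact_force: [0.4, -0.2, -0.0]
gripper_width: 0.0367
gripper_force: 15.0
```

{"name": "apply_moves", "arguments": {
  "targets": [
    {"dp": [0,0,-0.0005],"yaw": 0},
    {"dp": [0,0,-0.001],"yaw": 0},
    {"dp": [0,0,-0.001],"yaw": 0},
    {"dp": [0,0,-0.001],"yaw": 0},
    {"dp": [0,0,-0.001],"yaw": 0}
  ]
}}

```text
time_s: 11.42
tcp_pos: [0.5298, -0.1073, 0.214]
eef_rot: [180.0, -0.1, 0.1]
contact_force: [0.4, 1.1, 5.2]
gripper_width: 0.0366
gripper_force: 15.0
```

{"name": "apply_moves", "arguments": {
  "targets": [
    {"dp": [0,0,0.0008],"yaw": 0},
    {"dp": [0,0,0.0008],"yaw": 0},
    {"dp": [0,0,0.0008],"yaw": 0}
  ]
}}

```text
time_s: 11.67
tcp_pos: [0.5293, -0.1074, 0.2141]
eef_rot: [180.0, -0.0, 0.0]
contact_force: [1.5, 1.3, 3.5]
gripper_width: 0.0362
gripper_force: 15.0
```

{"name": "apply_moves", "arguments": {
  "targets": [
    {"dp": [0,0,0],"yaw": 0},
    {"dp": [0,0,0],"yaw": 0},
    {"dp": [0,0,0],"yaw": 0},
    {"dp": [0,0,0],"yaw": 0},
    {"dp": [0,0,0],"yaw": 0},
    {"dp": [0,0,0],"yaw": 0},
    {"dp": [0,0,0.003],"yaw": 0},
    {"dp": [0,0,0.01],"yaw": 0},
    {"dp": [0,0,0.02],"yaw": 0},
    {"dp": [0,0,0.035],"yaw": 0},
    {"dp": [0,0,0.05],"yaw": 0},
    {"dp": [0,0,0.06],"yaw": 0},
    {"dp": [0,0,0.065],"yaw": 0},
    {"dp": [0,0,0.065],"yaw": 0}
  ],
  "grip": -1
}}

```text
time_s: 12.83
tcp_pos: [0.5297, -0.1074, 0.2805]
eef_rot: [-180.0, -0.1, 0.0]
contact_force: [-0.1, -0.6, -0.3]
gripper_width: 0.0876
gripper_force: 0.0
```

{"name": "apply_moves", "arguments": {
  "targets": [
    {"dp": [0,0.01,0],"yaw": 7},
    {"dp": [0,0.03,0],"yaw": 14},
    {"dp": [0,0.05,0],"yaw": 21},
    {"dp": [0,0.07,0],"yaw": 28},
    {"dp": [0,0.09,0],"yaw": 35},
    {"dp": [0,0.11,0],"yaw": 42},
    {"dp": [0,0.125,0],"yaw": 49},
    {"dp": [0,0.133,0],"yaw": 56},
    {"dp": [0,0.136,0],"yaw": 63},
    {"dp": [0,0.136,0],"yaw": 70},
    {"dp": [0,0.136,0],"yaw": 70},
    {"dp": [0,0.136,0],"yaw": 70}
  ]
}}

```text
time_s: 13.83
tcp_pos: [0.5287, 0.0286, 0.2782]
eef_rot: [-179.9, 0.0, 69.8]
contact_force: [-0.3, 0.1, 1.0]
gripper_width: 0.0874
gripper_force: 0.0
```

Run:
```python
from h import *
print(get_state()['tcp_pos'],get_state()['joints'][5])
s=cap('scene')
cv2.imwrite('pics/k1.png',cv2.resize(s['image'][120:290,170:350],None,fx=3.4,fy=3.4,interpolation=3)[:,:,::-1])
```

```text
[0.528733   0.02864325 0.27821804] 135.49804713134625
```

View pics/k1.png

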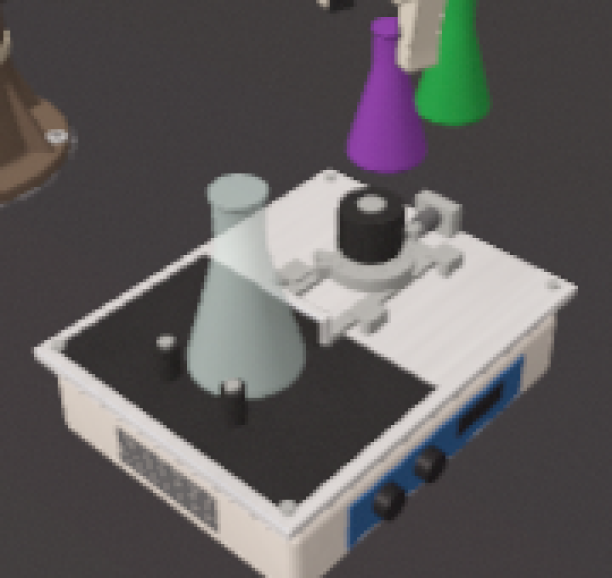

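The flask stands upright at (245,290), just behind the posts at (168,355) and (234,400) and clear of the jaw pad. The knob at (372,225) is free, so I'll go down onto it.

{"name": "apply_moves", "arguments": {
  "targets": [
    {"dp": [0,0,-0.01],"yaw": 0},
    {"dp": [0,0,-0.025],"yaw": 0},
    {"dp": [0,0,-0.045],"yaw": 0},
    {"dp": [0,0,-0.065],"yaw": 0},
    {"dp": [0,0,-0.085],"yaw": 0},
    {"dp": [0,0,-0.102],"yaw": 0},
    {"dp": [0,0,-0.116],"yaw": 0},
    {"dp": [0,0,-0.125],"yaw": 0},
    {"dp": [0,0,-0.13],"yaw": 0},
    {"dp": [0,0,-0.13],"yaw": 0},
    {"dp": [0,0,-0.13],"yaw": 0}
  ]
}}

```text
time_s: 14.8
tcp_pos: [0.5293, 0.0286, 0.1491]
eef_rot: [180.0, -0.0, 70.0]
contact_force: [-0.2, -0.6, -0.2]
gripper_width: 0.0878
gripper_force: 0.0
```

{"name": "apply_moves", "arguments": {
  "targets": [
    {"dp": [0,0,0],"yaw": 0},
    {"dp": [0,0,0],"yaw": 0},
    {"dp": [0,0,0],"yaw": 0},
    {"dp": [0,0,0],"yaw": 0},
    {"dp": [0,0,0],"yaw": 0},
    {"dp": [0,0,0],"yaw": 0},
    {"dp": [0,0,0],"yaw": 0},
    {"dp": [0,0,0],"yaw": 0}
  ],
  "grip": 1,
  "squeeze": 25
}}

```text
time_s: 15.47
tcp_pos: [0.529, 0.0286, 0.1489]
eef_rot: [180.0, -0.0, 70.0]
contact_force: [-0.3, 0.6, -0.0]
gripper_width: 0.0398
gripper_force: 0.0
```

{"name": "apply_moves", "arguments": {
  "targets": [
    {"dp": [0,0,0],"yaw": 0},
    {"dp": [0,0,0],"yaw": 0}
  ]
}}

```text
time_s: 15.63
tcp_pos: [0.529, 0.0286, 0.1488]
eef_rot: [-180.0, 0.0, 70.0]
contact_force: [0.0, 1.0, -0.3]
gripper_width: 0.0269
gripper_force: 0.0
```

Run:
```python
from h import *
g=get_state();print(g['gripper_width'],g['gripper_force'],g['contact_force'],g['moment'],g['joints'])
s=cap('scene')
cv2.imwrite('pics/k2.png',cv2.resize(s['image'][90:260,200:380],None,fx=3.4,fy=3.4,interpolation=3)[:,:,::-1])
```

```text
0.026852323867097835 0.0 [ 0.04586834  1.0336595  -0.2658719 ] [-0.11735755 -0.06637566  0.01045411] [ 2.43215859e+01  9.79744833e+00 -2.25801344e+01  1.30137658e-04
 -5.76275517e+01  1.35715870e+02]
```

View pics/k2.png

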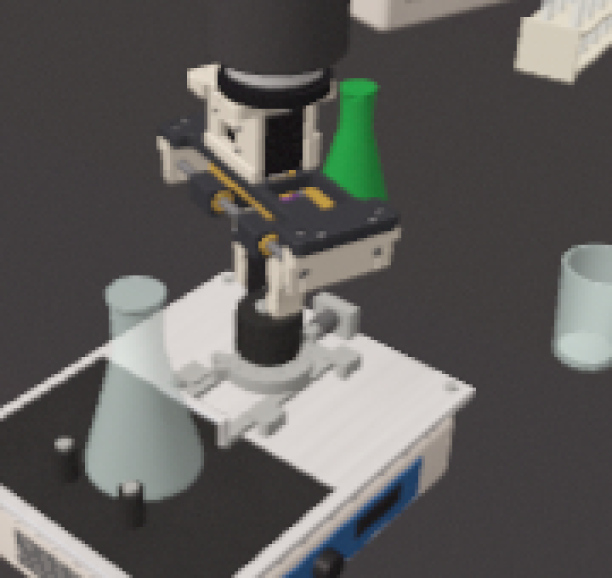

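The gripper closed to 27 mm without feeling anything. In the picture the fingertips, near (285,310), sit at or above the top of the knob at (268,300). I'll check the tip height before doing anything else.

Run:
```python
from h import *
s=cap('scene'); f=lambda P:((np.array(proj(s,P))-[200,90])*3.4).round(0)
for z in(.114,.127,.149,.158,.17,.196): print(z,'axis',f([.529,.0286,z]),'+x finger outer',f([.529+.03,.0286,z]))
Z=s['range_z']
for v in(150,155,160,165,170,175,178,180,182,185,188,192,195):
    print(v,[depth(s,u,v).round(3).tolist() for u in(275,284)])
print(get_state()['eef_rot'],get_state()['tcp_pos'])
```

```text
0.114 axis [266. 356.] +x finger outer [297. 372.]
0.127 axis [266. 342.] +x finger outer [298. 358.]
0.149 axis [267. 318.] +x finger outer [299. 333.]
0.158 axis [267. 308.] +x finger outer [299. 323.]
0.17 axis [268. 294.] +x finger outer [300. 309.]
0.196 axis [269. 264.] +x finger outer [302. 279.]
150 [[0.54, -0.001, 0.261], [0.57, -0.007, 0.276]]
155 [[0.55, -0.013, 0.257], [0.584, -0.024, 0.275]]
160 [[0.558, -0.022, 0.252], [0.597, -0.04, 0.276]]
165 [[0.557, -0.021, 0.238], [0.596, -0.039, 0.263]]
170 [[0.516, 0.029, 0.183], [0.596, -0.038, 0.25]]
175 [[0.516, 0.03, 0.168], [0.597, -0.039, 0.238]]
178 [[0.518, 0.028, 0.161], [0.551, 0.021, 0.179]]
180 [[0.523, 0.022, 0.16], [0.553, 0.02, 0.175]]
182 [[0.528, 0.016, 0.16], [0.544, 0.031, 0.159]]
185 [[0.536, 0.007, 0.159], [0.553, 0.02, 0.16]]
188 [[0.538, 0.004, 0.152], [0.552, 0.022, 0.149]]
192 [[0.536, 0.007, 0.138], [0.551, 0.024, 0.135]]
195 [[0.537, 0.006, 0.13], [0.553, 0.021, 0.129]]
[-1.79999090e+02  1.93060367e-03  7.00372689e+01] [0.52904259 0.02862346 0.14884207]
```

The depth readings put the fingertips at about z = 0.17 and the gripper body at about 0.24. Both are roughly 40 mm higher than the stated tool geometry gives. It also explains the 36 mm grip width on the flask, since that was its rim. I'll open, go lower watching the force, and grip again.

{"name": "apply_moves", "arguments": {
  "targets": [
    {"dp": [0,0,0.003],"yaw": 0},
    {"dp": [0,0,0.003],"yaw": 0},
    {"dp": [0,0,0.003],"yaw": 0},
    {"dp": [0,0,0.003],"yaw": 0},
    {"dp": [0,0,0.003],"yaw": 0},
    {"dp": [0,0,0.003],"yaw": 0},
    {"dp": [0,0,0.003],"yaw": 0},
    {"dp": [0,0,0.003],"yaw": 0},
    {"dp": [0,0,0.003],"yaw": 0},
    {"dp": [0,0,0.003],"yaw": 0}
  ],
  "grip": -1
}}

```text
time_s: 16.57
tcp_pos: [0.529, 0.0286, 0.1519]
eef_rot: [-180.0, -0.0, 70.0]
contact_force: [0.2, 0.3, 0.1]
gripper_width: 0.0797
gripper_force: 0.0
```

{"name": "apply_moves", "arguments": {
  "targets": [
    {"dp": [0,0,-0.004],"yaw": 0},
    {"dp": [0,0,-0.008],"yaw": 0},
    {"dp": [0,0,-0.012],"yaw": 0},
    {"dp": [0,0,-0.016],"yaw": 0},
    {"dp": [0,0,-0.02],"yaw": 0},
    {"dp": [0,0,-0.023],"yaw": 0},
    {"dp": [0,0,-0.025],"yaw": 0},
    {"dp": [0,0,-0.025],"yaw": 0},
    {"dp": [0,0,-0.025],"yaw": 0}
  ]
}}

```text
time_s: 17.32
tcp_pos: [0.529, 0.0286, 0.1268]
eef_rot: [-180.0, 0.0, 70.0]
contact_force: [-0.2, 0.0, 0.7]
gripper_width: 0.0877
gripper_force: 0.0
```

Run:
```python
from h import *
s=cap('scene'); print(get_state()['tcp_pos'],get_state()['gripper_width'])
# lowest finger points: pixels whose depth point lies near finger x,y
L=[]
for v in range(120,230):
    for u in range(240,330):
        p=depth(s,u,v)
        if .025<abs(p[0]-.529)<.085 and abs(p[1]-.03)<.05 and p[2]>.122 and np.hypot(p[0]-.529,p[1]-.029)>.031: L.append((p[2],*p[:2],u,v))
L=np.array(L); L=L[L[:,0].argsort()]; print(L[:14].round(3)); 
for sgn in(1,-1):
    q=L[np.sign(L[:,1]-.529)==sgn]; print(sgn,len(q),q[:6].round(3))
print(min(depth(s,u,v)[2] for v in range(120,200) for u in range(240,330) if np.hypot(*(depth(s,u,v)[:2]-[.59,-.04]))<.02 and depth(s,u,v)[2]>.13))
cv2.imwrite('pics/k3.png',cv2.resize(s['image'][90:260,200:380],None,fx=3.4,fy=3.4,interpolation=3)[:,:,::-1])
```

```text
[0.52916124 0.02865547 0.12695065] 0.0878461380052918
[[ 1.45e-01  4.82e-01  3.40e-02  2.66e+02  1.77e+02]
 [ 1.45e-01  5.67e-01  4.00e-03  2.84e+02  1.95e+02]
 [ 1.45e-01  4.84e-01  4.10e-02  2.68e+02  1.76e+02]
 [ 1.46e-01  4.83e-01  3.80e-02  2.67e+02  1.76e+02]
 [ 1.47e-01  4.90e-01  5.00e-02  2.72e+02  1.75e+02]
 [ 1.47e-01  4.88e-01  4.80e-02  2.71e+02  1.75e+02]
 [ 1.47e-01  4.86e-01  4.60e-02  2.70e+02  1.75e+02]
 [ 1.47e-01  4.87e-01  5.20e-02  2.72e+02  1.74e+02]
 [ 1.47e-01  4.88e-01  4.00e-02  2.69e+02  1.76e+02]
 [ 1.47e-01  4.82e-01  3.50e-02  2.66e+02  1.76e+02]
 [ 1.48e-01  4.84e-01  4.10e-02  2.68e+02  1.75e+02]
 [ 1.49e-01  5.80e-01 -1.00e-03  2.87e+02  1.97e+02]
 [ 1.49e-01  4.78e-01  3.50e-02  2.65e+02  1.75e+02]
 [ 1.49e-01  4.86e-01  4.20e-02  2.69e+02  1.75e+02]]
1 624 [[ 1.45e-01  5.67e-01  4.00e-03  2.84e+02  1.95e+02]
 [ 1.49e-01  5.80e-01 -1.00e-03  2.87e+02  1.97e+02]
 [ 1.49e-01  5.86e-01  1.40e-02  2.93e+02  1.95e+02]
 [ 1.49e-01  5.81e-01  5.00e-03  2.89e+02  1.96e+02]
 [ 1.49e-01  5.83e-01  6.00e-03  2.90e+02  1.96e+02]
 [ 1.50e-01  5.72e-01  1.00e-03  2.85e+02  1.95e+02]]
-1 583 [[1.45e-01 4.82e-01 3.40e-02 2.66e+02 1.77e+02]
 [1.45e-01 4.84e-01 4.10e-02 2.68e+02 1.76e+02]
 [1.46e-01 4.83e-01 3.80e-02 2.67e+02 1.76e+02]
 [1.47e-01 4.90e-01 5.00e-02 2.72e+02 1.75e+02]
 [1.47e-01 4.88e-01 4.80e-02 2.71e+02 1.75e+02]
 [1.47e-01 4.86e-01 4.60e-02 2.70e+02 1.75e+02]]
0.21078851523138392
```

View pics/k3.png

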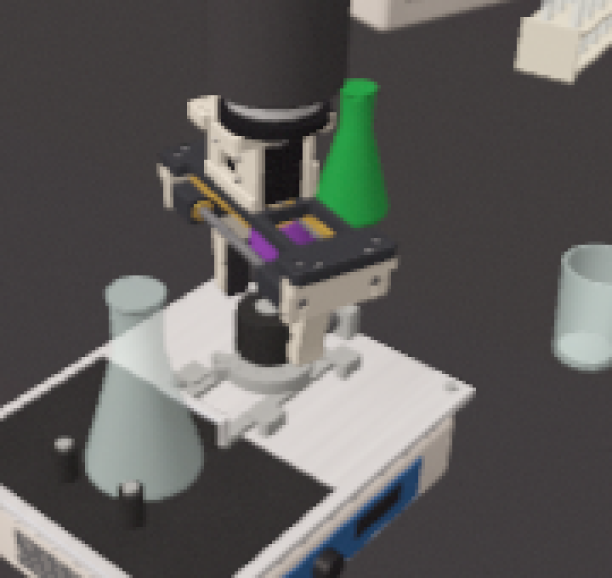

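The fingers now straddle the knob, with the tips at about z = 0.147 for a TCP of 0.127. I need about 17 mm more.

{"name": "apply_moves", "arguments": {
  "targets": [
    {"dp": [0,0,-0.004],"yaw": 0},
    {"dp": [0,0,-0.009],"yaw": 0},
    {"dp": [0,0,-0.013],"yaw": 0},
    {"dp": [0,0,-0.016],"yaw": 0},
    {"dp": [0,0,-0.017],"yaw": 0},
    {"dp": [0,0,-0.017],"yaw": 0},
    {"dp": [0,0,-0.017],"yaw": 0}
  ]
}}

```text
time_s: 17.95
tcp_pos: [0.5291, 0.0286, 0.1098]
eef_rot: [-180.0, 0.0, 70.0]
contact_force: [-0.4, -0.1, -0.7]
gripper_width: 0.0878
gripper_force: 0.0
```

{"name": "apply_moves", "arguments": {
  "targets": [
    {"dp": [0,0,0],"yaw": 0},
    {"dp": [0,0,0],"yaw": 0},
    {"dp": [0,0,0],"yaw": 0},
    {"dp": [0,0,0],"yaw": 0},
    {"dp": [0,0,0],"yaw": 0},
    {"dp": [0,0,0],"yaw": 0},
    {"dp": [0,0,0],"yaw": 0},
    {"dp": [0,0,0],"yaw": 0},
    {"dp": [0,0,0],"yaw": 0},
    {"dp": [0,0,0],"yaw": 0},
    {"dp": [0,0,0],"yaw": 0}
  ],
  "grip": 1,
  "squeeze": 25
}}

```text
time_s: 18.87
tcp_pos: [0.5291, 0.0286, 0.1099]
eef_rot: [180.0, -0.0, 70.0]
contact_force: [-0.6, -0.1, 0.1]
gripper_width: 0.0491
gripper_force: 25.0
```

Run:
```python
from h import *
g=get_state();print(g['contact_force'],g['moment'],g['tcp_pos'],g['gripper_width'],g['gripper_force'])
```

```text
[-0.56477503 -0.09978479  0.12525575] [-0.03865805 -0.01350712  0.02203356] [0.52907148 0.02861949 0.10991019] 0.04910594282100667 25.000094175338745
```

{"name": "apply_moves", "arguments": {
  "targets": [
    {"dp": [0,0,0],"yaw": -2},
    {"dp": [0,0,0],"yaw": -5},
    {"dp": [0,0,0],"yaw": -8},
    {"dp": [0,0,0],"yaw": -11},
    {"dp": [0,0,0],"yaw": -14},
    {"dp": [0,0,0],"yaw": -17},
    {"dp": [0,0,0],"yaw": -20},
    {"dp": [0,0,0],"yaw": -23},
    {"dp": [0,0,0],"yaw": -26},
    {"dp": [0,0,0],"yaw": -29},
    {"dp": [0,0,0],"yaw": -32},
    {"dp": [0,0,0],"yaw": -34},
    {"dp": [0,0,0],"yaw": -35}
  ]
}}

```text
time_s: 19.95
tcp_pos: [0.5284, 0.0291, 0.1099]
eef_rot: [-179.9, 0.0, 34.9]
contact_force: [-4.7, 4.4, 3.9]
gripper_width: 0.0494
gripper_force: 25.0
```

```bash
cat > j.py <<'E'
from h import *
g=get_state();print('Mz',g['moment'][2].round(3),'F',g['contact_force'].round(1),'yaw',g['eef_rot'][2].round(1),'t',g['time_s'],'j6',g['joints'][5].round(1),g['gripper_width'].round(4))
s=cap('scene')
# jaw: points between platform and 0.13 ahead of the cam, near x centre: pad face region seen in the depth image
c=[]
for v in range(150,250):
    for u in range(250,300):
        p=depth(s,u,v)
        if .10<p[2]<.114 and .545<p[0]<.556 and -.09<p[1]<-.02: c.append(p[1])
c=np.array(c); print('jaw y pts',len(c),np.percentile(c,[2,10,50]).round(4) if len(c) else '')
E
python3 j.py
```

```text
Traceback (most recent call last):
  File "j.py", line 2, in <module>
    g=get_state();print('Mz',g['moment'][2].round(3),'F',g['contact_force'].round(1),'yaw',g['eef_rot'][2].round(1),'t',g['time_s'],'j6',g['joints'][5].round(1),g['gripper_width'].round(4))
                                                                                                                                                                 ^^^^^^^^^^^^^^^^^^^^^^^^
AttributeError: 'float' object has no attribute 'round'
```

```bash
sed -i "s/,g\['gripper_width'\].round(4)/,g['gripper_width']/" j.py; python3 j.py
```

```text
Mz 0.199 F [-4.7  4.4  3.9] yaw 34.9 t 19.95 j6 100.6 0.049415275632767756
jaw y pts 39 [-0.0733 -0.0638 -0.0444]
```

{"name": "apply_moves", "arguments": {
  "targets": [
    {"dp": [0,0,0],"yaw": -2},
    {"dp": [0,0,0],"yaw": -4},
    {"dp": [0,0,0],"yaw": -6},
    {"dp": [0,0,0],"yaw": -6}
  ]
}}

```text
time_s: 20.33
tcp_pos: [0.5283, 0.0293, 0.1099]
eef_rot: [-179.9, 0.0, 28.9]
contact_force: [-5.1, 4.4, 4.0]
gripper_width: 0.0495
gripper_force: 25.0
```

```bash
python3 j.py
```

```text
Mz -0.116 F [-5.1  4.4  4. ] yaw 28.9 t 20.3333 j6 94.6 0.04953178676259689
jaw y pts 44 [-0.0739 -0.0634 -0.0434]
```

{"name": "apply_moves", "arguments": {
  "targets": [
    {"dp": [0,0,0],"yaw": -2},
    {"dp": [0,0,0],"yaw": -4},
    {"dp": [0,0,0],"yaw": -5},
    {"dp": [0,0,0],"yaw": -5}
  ]
}}

```text
time_s: 20.72
tcp_pos: [0.5283, 0.0294, 0.1099]
eef_rot: [-179.9, 0.0, 24.0]
contact_force: [-4.9, 5.3, 4.1]
gripper_width: 0.0498
gripper_force: 25.0
```

```bash
python3 j.py
```

```text
Mz -0.089 F [-4.9  5.3  4.1] yaw 24.0 t 20.7167 j6 89.7 0.049759139287359644
jaw y pts 40 [-0.0661 -0.0633 -0.0444]
```

{"name": "apply_moves", "arguments": {
  "targets": [
    {"dp": [0,0,0],"yaw": -2},
    {"dp": [0,0,0],"yaw": -4},
    {"dp": [0,0,0],"yaw": -6}
  ]
}}

```text
time_s: 21.02
tcp_pos: [0.5282, 0.0295, 0.1099]
eef_rot: [-179.9, 0.0, 18.0]
contact_force: [-5.0, 5.5, 4.1]
gripper_width: 0.0495
gripper_force: 25.0
```

```bash
python3 j.py
```

```text
Mz 0.196 F [-5.   5.5  4.1] yaw 18.0 t 21.0167 j6 83.6 0.04950597356183295
jaw y pts 41 [-0.0753 -0.0637 -0.0595]
```

{"name": "apply_moves", "arguments": {
  "targets": [
    {"dp": [0,0,0],"yaw": -2},
    {"dp": [0,0,0],"yaw": -4}
  ]
}}

```text
time_s: 21.23
tcp_pos: [0.5281, 0.0296, 0.1099]
eef_rot: [-179.9, 0.0, 14.0]
contact_force: [-6.2, 7.0, 5.1]
gripper_width: 0.0497
gripper_force: 25.0
```

```bash
python3 j.py
```

```text
Mz 0.253 F [-6.2  7.   5.1] yaw 14.0 t 21.2333 j6 79.6 0.04972661592135763
jaw y pts 44 [-0.0733 -0.0636 -0.0597]
```

{"name": "apply_moves", "arguments": {
  "targets": [
    {"dp": [0,0,0],"yaw": -2},
    {"dp": [0,0,0],"yaw": -4},
    {"dp": [0,0,0],"yaw": -6}
  ]
}}

```text
time_s: 21.53
tcp_pos: [0.5281, 0.0297, 0.1099]
eef_rot: [-179.9, 0.1, 8.0]
contact_force: [-7.3, 8.8, 4.4]
gripper_width: 0.0493
gripper_force: 25.0
```

```bash
python3 j.py
```

```text
Mz 0.214 F [-7.3  8.8  4.4] yaw 8.0 t 21.5333 j6 73.6 0.049337300965375454
jaw y pts 44 [-0.0746 -0.0633 -0.0578]
```

{"name": "apply_moves", "arguments": {
  "targets": [
    {"dp": [0,0,0],"yaw": -2},
    {"dp": [0,0,0],"yaw": -4},
    {"dp": [0,0,0],"yaw": -6}
  ]
}}

```text
time_s: 21.83
tcp_pos: [0.5281, 0.0299, 0.1099]
eef_rot: [-179.9, 0.1, 2.0]
contact_force: [-7.2, 8.0, 3.7]
gripper_width: 0.0494
gripper_force: 25.0
```

```bash
python3 j.py
```

```text
Mz 0.132 F [-7.2  8.   3.7] yaw 2.0 t 21.8333 j6 67.6 0.0494214124743444
jaw y pts 42 [-0.0749 -0.0639 -0.0598]
```

{"name": "apply_moves", "arguments": {
  "targets": [
    {"dp": [0,0,0],"yaw": -2},
    {"dp": [0,0,0],"yaw": -4},
    {"dp": [0,0,0],"yaw": -6}
  ]
}}

```text
time_s: 22.13
tcp_pos: [0.5282, 0.03, 0.1099]
eef_rot: [-179.9, 0.1, -4.0]
contact_force: [-6.7, 8.9, 5.1]
gripper_width: 0.0495
gripper_force: 25.0
```

```bash
python3 j.py
```

```text
Mz 0.22 F [-6.7  8.9  5.1] yaw -4.0 t 22.1333 j6 61.6 0.04951161458225692
jaw y pts 39 [-0.0747 -0.0635 -0.0583]
```

{"name": "apply_moves", "arguments": {
  "targets": [
    {"dp": [0,0,0],"yaw": -2},
    {"dp": [0,0,0],"yaw": -4},
    {"dp": [0,0,0],"yaw": -6}
  ]
}}

```text
time_s: 22.43
tcp_pos: [0.5282, 0.0302, 0.1099]
eef_rot: [-179.9, 0.1, -10.0]
contact_force: [-7.1, 10.2, 5.1]
gripper_width: 0.0496
gripper_force: 25.0
```

```bash
python3 j.py
```

```text
Mz 0.276 F [-7.1 10.2  5.1] yaw -10.0 t 22.4333 j6 55.6 0.049558532274710854
jaw y pts 44 [-0.0742 -0.0639 -0.0559]
```

{"name": "apply_moves", "arguments": {
  "targets": [
    {"dp": [0,0,0],"yaw": -2},
    {"dp": [0,0,0],"yaw": -4},
    {"dp": [0,0,0],"yaw": -6}
  ]
}}

```text
time_s: 22.73
tcp_pos: [0.5282, 0.0303, 0.1099]
eef_rot: [-179.9, 0.1, -16.0]
contact_force: [-6.9, 9.9, 5.4]
gripper_width: 0.0496
gripper_force: 25.0
```

```bash
python3 j.py
```

```text
Mz 0.183 F [-6.9  9.9  5.4] yaw -16.0 t 22.7333 j6 49.6 0.04962380800192876
jaw y pts 43 [-0.0663 -0.0635 -0.0488]
```

{"name": "apply_moves", "arguments": {
  "targets": [
    {"dp": [0,0,0],"yaw": -2},
    {"dp": [0,0,0],"yaw": -4},
    {"dp": [0,0,0],"yaw": -6}
  ]
}}

```text
time_s: 23.03
tcp_pos: [0.5283, 0.0304, 0.1099]
eef_rot: [-179.9, 0.1, -22.0]
contact_force: [-6.3, 10.9, 5.1]
gripper_width: 0.05
gripper_force: 25.0
```

```bash
python3 j.py
```

```text
Mz 0.102 F [-6.3 10.9  5.1] yaw -22.0 t 23.0333 j6 43.6 0.050027055521586455
jaw y pts 47 [-0.0734 -0.0637 -0.0557]
```

{"name": "apply_moves", "arguments": {
  "targets": [
    {"dp": [0,0,0],"yaw": -2},
    {"dp": [0,0,0],"yaw": -4},
    {"dp": [0,0,0],"yaw": -6}
  ]
}}

```text
time_s: 23.33
tcp_pos: [0.5284, 0.0306, 0.1099]
eef_rot: [-179.9, 0.1, -28.1]
contact_force: [-5.8, 11.7, 5.1]
gripper_width: 0.0496
gripper_force: 25.0
```

```bash
python3 j.py
```

```text
Mz -0.141 F [-5.8 11.7  5.1] yaw -28.1 t 23.3333 j6 37.6 0.049597431363906694
jaw y pts 45 [-0.0806 -0.0664 -0.0472]
```

{"name": "apply_moves", "arguments": {
  "targets": [
    {"dp": [0,0,0],"yaw": -2},
    {"dp": [0,0,0],"yaw": -4},
    {"dp": [0,0,0],"yaw": -6}
  ]
}}

```text
time_s: 23.63
tcp_pos: [0.5285, 0.0307, 0.1099]
eef_rot: [-179.9, 0.1, -34.1]
contact_force: [-5.7, 12.3, 3.7]
gripper_width: 0.0494
gripper_force: 25.0
```

```bash
python3 j.py
```

```text
Mz -0.049 F [-5.7 12.3  3.7] yaw -34.1 t 23.6333 j6 31.6 0.049410009362905113
jaw y pts 50 [-0.0791 -0.0692 -0.0483]
```

The pull and the jaw travel (about 5.5 mm so far) show the roller sinking in. I'll continue in small steps.

{"name": "apply_moves", "arguments": {
  "targets": [
    {"dp": [0,0,0],"yaw": -2},
    {"dp": [0,0,0],"yaw": -4}
  ]
}}

```text
time_s: 23.85
tcp_pos: [0.5285, 0.0308, 0.1099]
eef_rot: [-179.9, 0.1, -38.1]
contact_force: [-6.3, 12.6, 5.0]
gripper_width: 0.0496
gripper_force: 25.0
```

```bash
python3 j.py
```

```text
Mz 0.102 F [-6.3 12.6  5. ] yaw -38.1 t 23.85 j6 27.6 0.049612703734880775
jaw y pts 50 [-0.0785 -0.0707 -0.0486]
```

{"name": "apply_moves", "arguments": {
  "targets": [
    {"dp": [0,0,0],"yaw": -2},
    {"dp": [0,0,0],"yaw": -4}
  ]
}}

```text
time_s: 24.07
tcp_pos: [0.5285, 0.0309, 0.1099]
eef_rot: [-179.9, 0.1, -42.0]
contact_force: [-6.2, 13.0, 4.9]
gripper_width: 0.0495
gripper_force: 25.0
```

```bash
python3 j.py
```

```text
Mz 0.085 F [-6.2 13.   4.9] yaw -42.0 t 24.0667 j6 23.6 0.04951607305753113
jaw y pts 53 [-0.0771 -0.0708 -0.0465]
```

{"name": "apply_moves", "arguments": {
  "targets": [
    {"dp": [0,0,0],"yaw": -1.5},
    {"dp": [0,0,0],"yaw": -3}
  ]
}}

```text
time_s: 24.28
tcp_pos: [0.5286, 0.0309, 0.1099]
eef_rot: [-179.9, 0.1, -45.0]
contact_force: [-5.8, 12.7, 4.0]
gripper_width: 0.0493
gripper_force: 25.0
```

```bash
python3 j.py
python3 - <<'E'
from h import *
s=cap('scene')
cv2.imwrite('pics/k4.png',cv2.resize(s['image'][130:260,200:330],None,fx=4.6,fy=4.6,interpolation=3)[:,:,::-1])
E
```

```text
Mz 0.054 F [-5.8 12.7  4. ] yaw -45.0 t 24.2833 j6 20.7 0.04930201863066019
jaw y pts 46 [-0.0796 -0.0712 -0.0479]
```

View pics/k4.png

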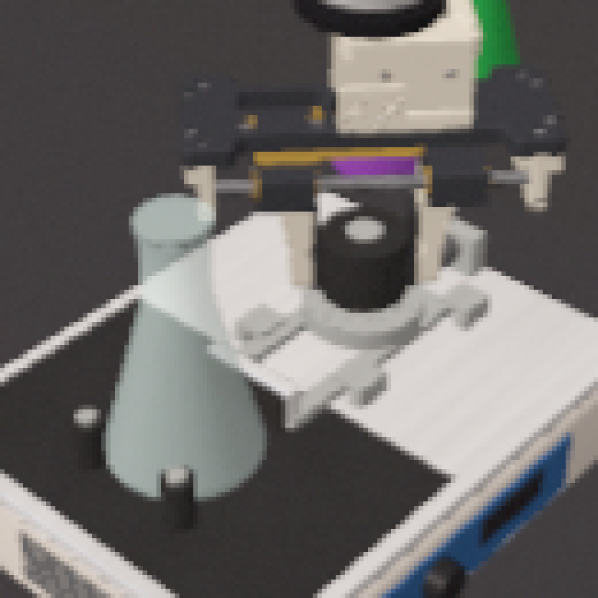

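The jaw pad at (300,390) now reaches the flask, and the flask has moved against the posts at (88,430) and (178,490). I'll go about 3° further to complete the drop, staying short of the stop.

{"name": "apply_moves", "arguments": {
  "targets": [
    {"dp": [0,0,0],"yaw": -1},
    {"dp": [0,0,0],"yaw": -2},
    {"dp": [0,0,0],"yaw": -3}
  ]
}}

```text
time_s: 24.63
tcp_pos: [0.5287, 0.031, 0.1099]
eef_rot: [-179.9, 0.1, -48.0]
contact_force: [-5.7, 13.0, 4.5]
gripper_width: 0.0496
gripper_force: 25.0
```

```bash
python3 j.py
```

```text
Mz 0.1 F [-5.7 13.   4.5] yaw -48.0 t 24.6333 j6 17.7 0.04964378314832811
jaw y pts 47 [-0.0834 -0.071  -0.047 ]
```

The jaw has held steady at -0.071 since -38°, with only plain friction on the knob and no stop felt. It's seated, so I'll release.

{"name": "apply_moves", "arguments": {
  "targets": [
    {"dp": [0,0,0],"yaw": 0},
    {"dp": [0,0,0],"yaw": 0},
    {"dp": [0,0,0],"yaw": 0},
    {"dp": [0,0,0],"yaw": 0},
    {"dp": [0,0,0],"yaw": 0},
    {"dp": [0,0,0],"yaw": 0},
    {"dp": [0,0,0.005],"yaw": 0},
    {"dp": [0,0,0.015],"yaw": 0},
    {"dp": [0,0,0.03],"yaw": 0},
    {"dp": [0,0,0.05],"yaw": 0},
    {"dp": [0,0,0.075],"yaw": 0},
    {"dp": [0,0,0.1],"yaw": 0},
    {"dp": [0,0,0.125],"yaw": 0},
    {"dp": [0,0,0.15],"yaw": 0},
    {"dp": [0,0,0.17],"yaw": 0},
    {"dp": [0,0,0.18],"yaw": 0},
    {"dp": [0,0,0.18],"yaw": 0}
  ],
  "grip": -1
}}

```text
time_s: 26.1
tcp_pos: [0.5302, 0.0288, 0.293]
eef_rot: [-179.7, -0.1, -48.0]
contact_force: [0.6, -0.5, 0.0]
gripper_width: 0.0876
gripper_force: 0.0
```

```bash
python3 j.py
python3 - <<'E'
from h import *
s=cap('scene')
cv2.imwrite('pics/k5.png',cv2.resize(s['image'][130:270,180:330],None,fx=4,fy=4,interpolation=3)[:,:,::-1])
E
```

```text
Mz -0.022 F [ 0.6 -0.5  0. ] yaw -48.0 t 26.1 j6 17.7 0.08759173859796499
jaw y pts 54 [-0.0792 -0.0711 -0.0488]
```

View pics/k5.png

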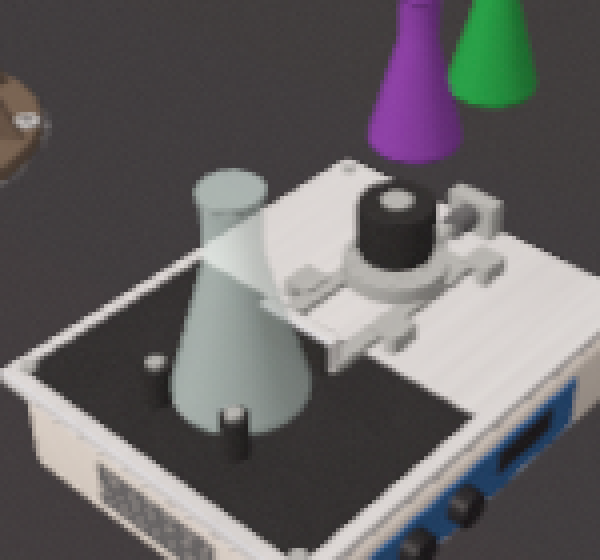

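The flask stands upright at (240,320), held between the posts at (155,380) and (235,430) and the jaw at (335,345). The knob is free and the jaw hasn't moved.

```bash
python3 -c "
from plant import r
print(r.close_job())"
```

```text
the job is handed in; nothing more can be done
None
```

The flask stands upright against both posts with the jaw closed on its foot; I turned the knob until the jaw stopped moving, felt no stop, let go, and handed the job in at about 26 s without touching the other glassware.

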